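Clamp a plaster mould in the pottery jig, four clicks and hold

ROBOT

A 6-joint arm with a two-finger parallel gripper is mounted at the origin on the work surface. World frame = base frame: x ahead of the robot, y to its left, z up, the work surface at z = 0. Lengths are in m, angles in rad, forces in N, time in s.
With the tool pointing down it reaches from about 0.3 to 0.775 m from the base axis. Payload 14.6 kg.
Tool frame: the origin (TCP) lies at the very end of the fingers, on their centre line; the grasp point (between the pads) lies 19 mm behind it (arm.tcp_to_grasp is the distance from the TCP to the grasp point, in m); z points along the fingers, y is the line along which they close (so a half turn about z gives the same grasp; the last joint's range is limited). The gripper opens to 94 mm and grips with 3 to 60 N. Pads are 16 mm wide; open, the fingers measure 119 mm over their backs; the gripper's body (75 mm by 177 mm) begins 78 mm behind the grasp point.
Start: joints at [1.099, 0.3, 1.521, -0, 1.321, -0.067], TCP at [0.217, 0.506, 0.174] pointing down, gripper open.
Joint ranges: [-3.03, 3.03], [-0.79, 2.21], [0.23, 2.52], [-1.04, 4.18], [0, 3.07], [-2.55, 2.55]. Speed limits (rad/s): [2.22, 2.22, 2.57, 3.14, 3.14, 3.14].

INTERFACE

Orientations are given as [roll, pitch, yaw] about the fixed x, y, z axes, in that order (R = Rz(yaw) Ry(pitch) Rx(roll)).
In Python, from workcell import arm gives the robot as it stands. The module is installed in compiled form; this text tells all that it offers.
- The arm moves only by the tool arm_command, never from a script. Its arguments are lists of equal length, an entry for each row: "xyz": the shift along the tool's x, y, z in m, a list of three; "rotation": the turn, a rotation vector about the tool's x, y, z in rad, a list of three; "claw": the gripper command: -1 is fully open, 1 is shut, values between are in proportion. A call has 1 to 5 rows; each row is the pose to reach, as a shift and turn from the pose commanded when the call began, along the tool's axes at that moment; what a row does not reach only later rows make up. A row lasts 1/8 s, in which the tool goes at most 62.5 mm and 10.7 degrees, less where a joint would pass 70% of its speed; a pose out of reach is approached as far as the arm can. A call with a gripper value outside its range is refused whole. The fingers move at their own pace and stop on an object; the grip force is fixed at half the most. Time passes only in rows, so rows that repeat a pose let the fingers close. It gives the time, the measured TCP pose, the force, the opening and the grip force at its end, in the units of the state.
- arm.sense(): the state, without advancing time (a new reading comes with each control period).
- arm.read_camera(name): name is "scene" or "top" or "wrist"; returns a dict with "color" (420x560x3 uint8, blue, green, red), "depth" (420x560 float32, m along the optical axis (not along the pixel's ray), 0 where there is no reading), "vertical_fov" (degrees; the focal length in pixels is half the picture's height over the tangent of half this angle, whatever the lens; pixels are square), "cx", "cy" (the principal point, pixels), "world_from_camera" (4x4, takes a point from camera to world coordinates); the wrist camera has in their place "hand_eye" (4x4, takes a point from camera to tool coordinates, whose origin is the TCP and whose axes are the flange's). Camera axes: x right, y down, z forward; pixel columns grow to the right and rows downward; lengths in m; the calibration is good to about 2 mm. A picture is of the moment at which its call begins: read the wrist's pose just before it.
- arm.finish_job(): hands the job in; it is judged then, once.
The state is a dict: "time": time; "joints": joint angles; "joint_vel": joint speeds; "tau": joint torques, N m; "tcp_pos": TCP position; "tcp_rot": TCP orientation; "ft_force": force on the tool from outside, world axes, zero at the start; "ft_torque": the same for the moment, N m; "gripper_width": finger opening in m; "grasp_force": force on a finger pad.
Only numpy, scipy, OpenCV 4.12 (cv2) and the standard library are available. Lean on these libraries where they do the work, as an engineer would, in place of code of your own. Each camera call takes 0.05 s, during which the arm holds its last target. There are 200 camera calls.

TASK

Set the rectangular plaster mould gently into the pocket of the clamping jig, flat on its floor, carved face up, and let go of it; then swing the jig's lever by its upright wooden handle exactly four clicks from its rest stop, never into the fifth, which would crack the mould. The lever springs back when released, so finish while still holding the handle at the fourth click, with the jaw pressing on the mould. Leave the pottery and the brush on the table where they are.

Things in the scene. Friction and masses are not known exactly. Their poses are not given: they have to be found in the camera images.
- mould: Off-white plaster press mould, a rectangular block 84 (x) x 52 (y) x 26 (z) mm, 0.11-0.22 kg, with a shallow leaf rosette on its upper face; lies flat, loose on the table, carved face up, at the left or the right of the jig. Origin at the centre of its underside, z up. Grip it across the 52 mm width.
- jig: Fixed clamping jig: grey laminate base 220 (x) x 285 (y) x 12 mm, y from -170 to +115. Pocket with aluminium walls on its +y half, jaw with a black pad at the pocket's +x end, lever on the -y half, aluminium housing bar 40 mm high along its +x edge. Origin at table height, x = 0 mid-base, z up; yaw within 0.3 rad, x pointing away from the robot.
- pocket (a point): Centre of the pocket floor, at jig (0, 65, 12) mm, axes as the jig's. Pocket 88 (x) x 56 (y) mm: the mould, its length along jig x, either way round, has 2 mm all round. Walls 5 mm above the floor (12 mm at the -x end) plus 45 degree lead-in lips 4 mm higher, 4 mm outward. Grip the mould by its sides (jig y), fingertips 10 mm or more above its underside.
- pad: Black rubber pad of the jaw, 40 wide x 12 high x 6 mm thick, origin mid-height of its back face, 29.5 mm above the table. At rest its face is 6 mm clear of the pocket's +x edge; each click moves it 3 mm towards jig -x. Sprung, 2.5 N/mm: meets the mould between clicks 3 and 4, pushes it to the -x wall, presses with about 5 N at click 4.
- lever: Dark steel lever turning about a vertical axis at jig (+30, -75) mm, origin on that axis 25 mm above the table; its own -x axis points along the arm to the handle. A toothed disc of 45 mm radius sits on the axis. The arm is 120 mm long, 18 mm wide, its top 39 mm above the table.
- handle_top (a point): Centre of the top of the lever's upright round wooden handle, 18 mm in diameter, standing from 39 to 92 mm above the table, 120 mm from the lever's axis. Grip it from above or push it sideways.
- lever_angle (a joint): Lever angle, rad: 0 at the rest stop, its start (arm along jig -x); grows counter-clockwise from above, handle swinging to jig -y, away from the pocket. A click each 0.15 rad (18 mm at the handle): notches at 0.15, 0.30, 0.45, 0.60 (fourth), 0.75, a bump midway between. A spring drives it back: about 6 N at the handle, rising to 8 before each bump, falling to 4.5 after it.
- bowl: Blue ceramic bowl, 110 mm across, 50 mm high, on the other side of the jig from the mould. Bystander. Origin under its centre.
- beaker: Grey-green glazed beaker, 72 mm across, 85 mm high, at the jig's far left. Bystander. Origin under its centre.
- dish: Blue flat dish, 100 mm across, 18 mm high, between the robot and the jig. Bystander. Origin under its centre.
- round_mould: Round off-white plaster mould, 76 mm across, 30 mm high: not the one to use. Bystander. Origin under its centre.
- mug: Terracotta mug, 76 mm across, 80 mm high, at the jig's far right. Bystander. Origin under its centre.
- brush: Brush lying on the table between the robot and the jig. Bystander. Origin at its middle, x along its length.
Not all that is in view belongs to the job. What is shaped like the mould but orange or red is not meant.

How it is judged:
By the outcome, as a careful person would: the job done as asked, in the order asked, and still so for the second after the job is handed in, while the arm keeps its last pose, push and grip.
It also fails if it takes over 58 s, if anything falls off the work surface, if the arm or the gripper's body presses on something with over 40 N, if the wrist force passes 120 N, or if a joint passes its speed limit or range.

## Working session

There is one attempt and no reset: what is moved stays moved. The work goes in short steps, Python scripts to look and compute and a tool call to move; the robot and the scene stay as the last step left them, time stands still between calls to the robot, and variables do not carry over. Pictures are saved under pics/ and viewed, at most 10 in all, crops included, and the job is handed in when it is done.

Besides the shell and the picture viewer there is one more tool, called after "Request:" in YAML: its name, and indented under it one key for each argument. arm_command: Moves the arm, as the interface text tells. Its arguments: {"type":"object","properties":{"xyz":{"type":"array","items":{"type":"array","items":{"type":"number"}}},"rotation":{"type":"array","items":{"type":"array","items":{"type":"number"}}},"claw":{"type":"array","items":{"type":"number"}}},"required":["xyz","rotation","claw"]}

```bash
mkdir -p pics; cat > h.py <<'E'
import numpy as np, cv2
from workcell import arm
def cloud(c,T):
    h,w=c["depth"].shape; f=h/2/np.tan(np.radians(c["vertical_fov"])/2)
    v,u=np.mgrid[:h,:w]; d=c["depth"]
    P=np.stack([(u-c["cx"])*d/f,(v-c["cy"])*d/f,d,np.ones_like(d)],-1)@np.asarray(T).T
    P=P[...,:3]; P[d==0]=np.nan
    return P
E
python3 - <<'E'
from h import *
s=arm.sense(); print(s)
for n in("top","scene"):
    c=arm.read_camera(n); np.savez(n+".npz",**c); cv2.imwrite(f"pics/{n}0.png",c["color"])
    print(n,c["vertical_fov"],c["world_from_camera"])
E
```

```text
{'time': 0.0, 'joints': array([ 1.09942518e+00,  3.00484243e-01,  1.52157864e+00, -2.33248835e-05,
        1.32069653e+00, -6.66119647e-02]), 'joint_vel': array([-0.00095908,  0.00084167,  0.00053022,  0.00012172, -0.00032941,
       -0.00087876]), 'tau': array([ 2.53477401e-04, -5.31809986e+01, -3.52732050e+01,  7.08064903e-02,
        2.44740327e-02, -6.79042205e-05]), 'tcp_pos': array([0.21646763, 0.50528526, 0.17318017]), 'tcp_rot': array([-3.14042697e+00, -5.51207273e-05,  2.73683923e+00]), 'ft_force': array([-0.00857464, -0.85408825,  0.54224173]), 'ft_torque': array([ 0.00095378,  0.01253796, -0.07103738]), 'grasp_force': 0.0, 'gripper_width': 0.09420238559311671}
top 54.475059345333456 [[ 0.01244145 -0.99713516  0.07461019  0.44631478]
 [-0.99974694 -0.01380317 -0.01776334  0.02550872]
 [ 0.0187423  -0.07437031 -0.99705455  1.04037833]
 [ 0.          0.          0.          1.        ]]
scene 43.235848633320245 [[ 0.387755    0.55698298 -0.73444947  1.66202952]
 [ 0.9216296  -0.24779943  0.2986542  -0.44114743]
 [-0.01565085 -0.79269502 -0.60941747  1.01522013]
 [ 0.          0.          0.          1.        ]]
```

View pics/top0.png

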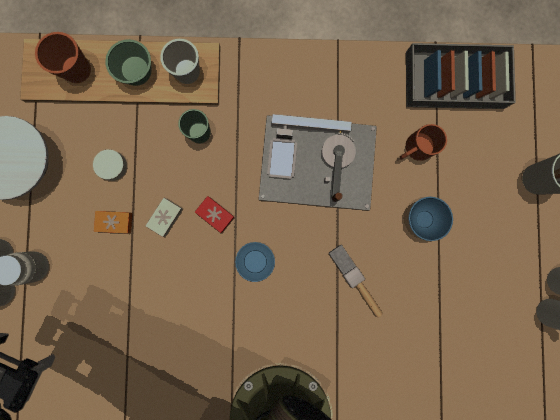

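View pics/scene0.png

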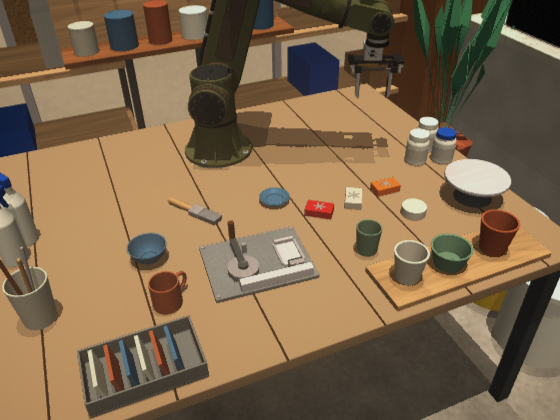

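Top view candidates for the mould:
- Off-white rectangular block with rosette at (163,217).
- Red block at (214,214), ruled out by colour.
- Orange block at (113,222), ruled out by colour.
- Round plaster mould at (108,165), ruled out by shape.
- Pale rectangle at (282,160), which is the jig's pocket.

I choose (163,217). The jig is around (318,163) and the handle at (337,197). The dish is at (255,262), the brush at (355,280) and the bowl at (430,218). I'll check the choice in one crop and measure it.

```bash
python3 - <<'E'
from h import *
c=dict(np.load("top.npz")); P=cloud(c,c["world_from_camera"]); np.save("P.npy",P)
im=c["color"]; hsv=cv2.cvtColor(im,cv2.COLOR_BGR2HSV)
def rect(m,n):
    p=P[m][:,:2]*1000; r=cv2.minAreaRect(p.astype(np.float32)); print(n,m.sum(),r,"z",np.nanpercentile(P[m][:,2],[5,50,95])*1000, "med",np.median(p,0))
    return r
box=lambda u0,u1,v0,v1:(lambda z:(z.__setitem__((slice(v0,v1),slice(u0,u1)),1),z.astype(bool))[1])(np.zeros(im.shape[:2],np.uint8))
Z=P[...,2]
print("table z", np.nanmedian(Z[280:300,180:230]))
rect(box(140,188,190,243)&(Z>.020)&(Z<.035),"mould")
rect(box(255,385,108,215)&(Z>.007)&(Z<.017),"base")
rect(box(265,360,110,138)&(Z>.034)&(Z<.046),"housing")
m=box(325,350,185,208)&(Z>.080);rect(m,"handle")
m=box(325,350,140,208)&(Z>.034)&(Z<.045);rect(m,"arm")
for n,b in dict(dish=(230,280,238,285),red=(192,238,192,236),bowl=(405,458,193,245),beaker=(175,215,105,145)).items():
    rect(box(*b)&(Z>.008),n)
def crop(u0,u1,v0,v1,k): return cv2.resize(im[v0:v1,u0:u1],None,fx=k,fy=k,interpolation=cv2.INTER_CUBIC)
a=crop(90,240,150,250,4)[:400,:600]; b=crop(255,385,105,215,4)
h=np.zeros((440,800,3),np.uint8); h2=cv2.resize(a,(330,220)); h[:220,:330]=h2; h[:,330:330+470]=b[:440,:470]
cv2.imwrite("pics/crop0.png",h)
E
```

```text
table z 3.088620095281769e-05
mould 726 ((487.4986572265625, 295.3001708984375), (52.85964584350586, 84.26889038085938), 60.21078872680664) z [22.60537915 26.09028979 29.09745101] med [487.08567529 295.23882766]
base 6948 ((631.7810668945312, -106.75181579589844), (319.373046875, 220.4667510986328), 85.358154296875) z [ 9.03842706 12.12458161 15.2358666 ] med [611.1207423  -77.49367345]
housing 921 ((713.479736328125, -70.09505462646484), (202.06460571289062, 56.63501739501953), 86.11666870117188) z [35.41100211 39.67869567 42.94228761] med [725.51847659 -53.63384875]
handle 48 ((539.004638671875, -129.2064666748047), (18.0391788482666, 14.55466365814209), 87.19445037841797) z [87.0782212  91.61716325 94.85806373] med [ 538.91816194 -128.50941453]
arm 449 ((608.8072509765625, -133.1626434326172), (57.82231140136719, 154.48976135253906), 89.3868637084961) z [34.51901114 38.64931537 42.18171418] med [ 616.23362092 -134.28834701]
dish 809 ((379.75079345703125, 67.46280670166016), (96.49787139892578, 97.1988754272461), 0.8833265900611877) z [ 8.55183132 13.15113831 19.42086685] med [377.97909138  67.86084987]
red 724 ((495.9892272949219, 170.06365966796875), (84.07289123535156, 52.24569320678711), 52.444854736328125) z [22.62470033 25.92207802 28.94023758] med [495.81542014 169.38408754]
bowl 1277 ((491.3115539550781, -362.43408203125), (105.54283142089844, 107.89473724365234), 0.49535489082336426) z [ 9.54594909 26.75678522 50.64481734] med [ 493.32148667 -379.46392606]
beaker 648 ((707.8512573242188, 216.08807373046875), (70.02770233154297, 69.38034057617188), 46.58196258544922) z [12.87651341 60.35589313 86.60776106] med [719.18589213 221.84247279]
```

View pics/crop0.png

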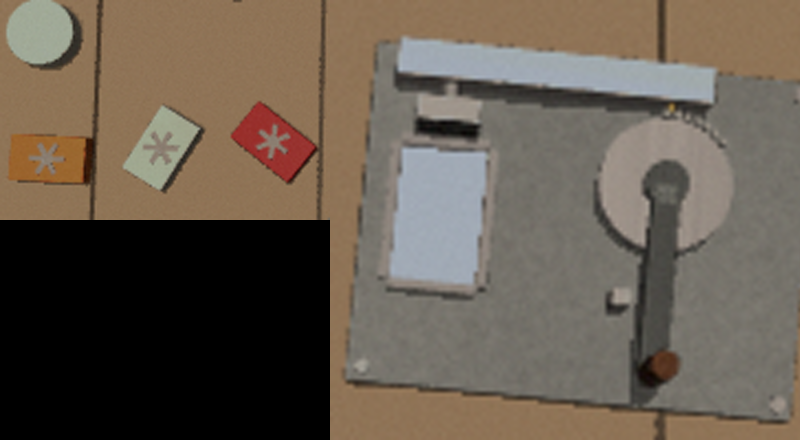

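The crop confirms it: the off-white block has a rosette and sits left of the jig, with orange and red decoys to either side. The jig's pocket, jaw, disc, lever and dark brown handle are all visible. The mould measures 84.3 x 52.9 mm with its top at 26 mm, which matches. Next I'll refine the jig pose.

```bash
cat >> h.py <<'E'
def pix2plane(c,T,uv,z):
    T=np.asarray(T); f=c["depth"].shape[0]/2/np.tan(np.radians(c["vertical_fov"])/2)
    uv=np.asarray(uv,float).reshape(-1,2)
    r=np.c_[(uv[:,0]-c["cx"])/f,(uv[:,1]-c["cy"])/f,np.ones(len(uv))]@T[:3,:3].T
    return T[:3,3]+r*((z-T[2,3])/r[:,2])[:,None]
E
python3 - <<'E'
from h import *
c=dict(np.load("top.npz")); P=np.load("P.npy"); T=c["world_from_camera"]
im=c["color"]; Z=P[...,2]
hsv=cv2.cvtColor(im,cv2.COLOR_BGR2HSV)
S=hsv[...,1]; print("base hsv",hsv[180,290],"table",hsv[240,300],"pocket",hsv[160,282])
m=((S<60)&(np.nan_to_num(Z)>.006)).astype(np.uint8); m[:100]=0;m[225:]=0;m[:,:245]=0;m[:,395:]=0
m=cv2.morphologyEx(m,cv2.MORPH_OPEN,np.ones((3,3)))
n,l,st,_=cv2.connectedComponentsWithStats(m); k=1+st[1:,4].argmax()
cn=max(cv2.findContours((l==k).astype(np.uint8),cv2.RETR_EXTERNAL,cv2.CHAIN_APPROX_NONE)[0],key=len)[:,0]
q=pix2plane(c,T,cn,.012)[:,:2]*1000
r=cv2.minAreaRect(q.astype(np.float32)); print("base",r); print(cv2.boxPoints(r))
# pocket floor bright bluish
g=((hsv[...,2]>180)&(S<60)).astype(np.uint8); g[:135]=0;g[185:]=0;g[:,:262]=0;g[:,305:]=0
ys,xs=np.nonzero(g); r2=cv2.minAreaRect(pix2plane(c,T,np.c_[xs,ys],.012)[:,:2].astype(np.float32)*1000); print("pocket",r2)
yaw=np.radians(np.mod(r[2]+45,90)-45); print("yaw",yaw)
R=np.array([[np.cos(yaw),-np.sin(yaw)],[np.sin(yaw),np.cos(yaw)]])
o=np.array(r[0])-R@[0,-27.5]
for n,v in dict(pocket=(0,65),axis=(30,-75),handle=(-90,-75)).items(): print(n,o+R@v)
m=np.zeros(im.shape[:2],bool); m[185:208,325:350]=1; m&=np.nan_to_num(Z)>.08
print("handle circ",cv2.minEnclosingCircle(P[m][:,:2].astype(np.float32)*1000))
E
```

```text
base hsv [ 23  26 119] table [ 16 101 142] pocket [107  28 180]
base ((634.9212036132812, -89.44694519042969), (284.1909484863281, 223.94500732421875), 85.35291290283203)
[[ 511.80447  -222.00351 ]
 [ 735.0133   -240.1471  ]
 [ 758.03796    43.10962 ]
 [ 534.8291     61.253204]]
pocket ((642.3778076171875, 3.367033004760742), (50.96404266357422, 81.88613891601562), 85.15169525146484)
yaw -0.08110697047252671
pocket [642.41537554   2.7489733 ]
axis [ 660.97422403 -139.22133747]
handle [ 541.36870814 -129.49916849]
handle circ ((539.8466186523438, -129.3786163330078), 9.183151245117188)
```

The jig fit agrees across the base (224x284 mm), the pocket centre (642.4, 3) and the handle (540, -129.4), with yaw -0.081. Next I'll work out the move to above the mould.

```bash
cat >> h.py <<'E'
from scipy.spatial.transform import Rotation as Ro
def go(x,y,z,yaw):
    "mm, rad: shift and turn in tool axes from the measured pose to a tool-down target"
    s=arm.sense(); R=Ro.from_euler("xyz",s["tcp_rot"]); D=Ro.from_euler("xyz",[np.pi,0,yaw])
    d=R.inv().apply(np.array([x,y,z])/1000-s["tcp_pos"]); w=(R.inv()*D).as_rotvec()
    print("t",round(s["time"],2),"tcp",(s["tcp_pos"]*1000).round(1),s["tcp_rot"].round(4),"F",s["ft_force"].round(1),"w",round(s["gripper_width"]*1e3,1),"-> shift",d.round(4),"turn",w.round(4),"j",s["joints"].round(2))
E
python3 -c "
from h import *
go(487.5,295.3,110,2.621)"
```

```text
t 0.1 tcp [216.5 505.3 173.3] [-3.1406 -0.      2.7367] F [ 0.1 -0.   0.9] w 93.9 -> shift [-0.3318 -0.0862  0.0633] turn [-0.001   0.      0.1157] j [ 1.1   0.3   1.52 -0.    1.32 -0.07]
```

Request:
arm_command:
  xyz:
    - [-0.05,-0.013,0.01]
    - [-0.105,-0.027,0.02]
    - [-0.16,-0.042,0.03]
    - [-0.215,-0.056,0.04]
    - [-0.27,-0.07,0.05]
  rotation:
    - [0,0,0.02]
    - [0,0,0.05]
    - [0,0,0.08]
    - [0,0,0.1]
    - [0,0,0.116]
  claw: [-1,-1,-1,-1,-1]

```text
time: 0.72
tcp_pos: [0.4384, 0.3335, 0.1233]
tcp_rot: [-3.141, -0.0, 2.62]
ft_force: [0.9, 1.2, -0.3]
gripper_width: 0.0939
grasp_force: 0.0
```

```bash
python3 -c "
from h import *
go(487.5,295.3,110,2.621)"
```

```text
t 0.72 tcp [438.4 333.5 123.3] [-3.1414e+00 -2.0000e-04  2.6202e+00] F [ 0.9  1.2 -0.3] w 93.9 -> shift [-0.0616 -0.0086  0.0133] turn [-0.0002 -0.0002 -0.0008] j [ 0.58  0.35  1.58  0.    1.21 -0.47]
```

Request:
arm_command:
  xyz:
    - [-0.03,-0.004,0.007]
    - [-0.062,-0.0085,0.013]
    - [-0.062,-0.0085,0.013]
  rotation:
    - [0,0,0]
    - [0,0,0]
    - [0,0,0]
  claw: [-1,-1,-1]

```text
time: 1.1
tcp_pos: [0.4875, 0.2953, 0.1098]
tcp_rot: [-3.14, -0.001, 2.618]
ft_force: [0.7, 0.3, 0.5]
gripper_width: 0.0938
grasp_force: 0.0
```

```bash
python3 -c "
from h import *
go(487.5,295.3,12,2.621)
s=arm.sense(); c=arm.read_camera('wrist')
T=np.eye(4); T[:3,:3]=Ro.from_euler('xyz',s['tcp_rot']).as_matrix(); T[:3,3]=s['tcp_pos']; T=T@c['hand_eye']
P=cloud(c,T); Z=np.nan_to_num(P[...,2]); hsv=cv2.cvtColor(c['color'],cv2.COLOR_BGR2HSV)
m=((Z>.02)&(Z<.032)&(hsv[...,1]<110)).astype(np.uint8)
n,l,st,_=cv2.connectedComponentsWithStats(m)
for k in 1+np.argsort(-st[1:,4])[:3]: print(st[k],cv2.minAreaRect(P[l==k][:,:2].astype(np.float32)*1000),np.median(Z[l==k]))
cv2.imwrite('pics/w1.png',c['color'])"
```

```text
t 1.1 tcp [487.5 295.3 109.8] [-3.1403e+00 -7.0000e-04  2.6184e+00] F [0.7 0.3 0.5] w 93.8 -> shift [-0.      0.0002  0.0978] turn [-0.0013 -0.0007 -0.0026] j [ 0.48  0.4   1.54 -0.    1.2  -0.57]
[ 254  148   59   92 5151] ((487.6239013671875, 298.0252990722656), (52.059879302978516, 83.67106628417969), 58.819149017333984) 0.026052356900845564
[ 437  199   87   79 4689] ((612.51318359375, 436.97235107421875), (75.6235580444336, 67.98870086669922), 86.88362121582031) 0.029630937772525345
[382  85  44  47 831] ((473.4322509765625, 424.9441223144531), (35.03916549682617, 38.1515998840332), 57.06281661987305) 0.026091579790761488
```

View pics/w1.png

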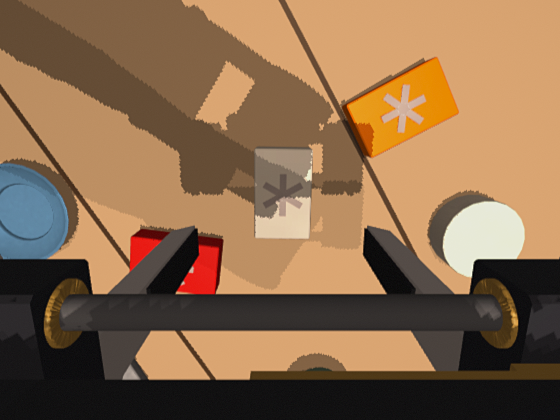

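The wrist view shows the off-white mould at (283,193), aligned between the open fingers, with the red block at (175,260) and the orange at (403,107) both clear of them. The top and wrist measurements differ by 2.7 mm, so I'll use their mean (487.5, 296.7) with yaw 2.609.

Request:
arm_command:
  xyz:
    - [0.0007,0.0012,0.045]
    - [0.0007,0.0012,0.08]
    - [0.0007,0.0012,0.093]
    - [0.0007,0.0012,0.098]
    - [0.0007,0.0012,0.098]
  rotation:
    - [0,0,0.01]
    - [0,0,0.01]
    - [0,0,0.01]
    - [0,0,0.01]
    - [0,0,0.01]
  claw: [-1,-1,-1,-1,-1]

```text
time: 1.78
tcp_pos: [0.4871, 0.2985, 0.0137]
tcp_rot: [3.14, 0.001, 2.611]
ft_force: [1.3, 0.1, 0.2]
gripper_width: 0.0938
grasp_force: 0.0
```

Request:
arm_command:
  xyz:
    - [0,0,0]
    - [0,0,0]
    - [0,0,0]
    - [0,0,0]
    - [0,0,0]
  rotation:
    - [0,0,0]
    - [0,0,0]
    - [0,0,0]
    - [0,0,0]
    - [0,0,0]
  claw: [-0.3,-0.15,0,0.3,0.3]

```text
time: 2.4
tcp_pos: [0.4868, 0.298, 0.0127]
tcp_rot: [-3.142, -0.0, 2.611]
ft_force: [0.1, -0.4, -0.0]
gripper_width: 0.0476
grasp_force: 0.0
```

```bash
python3 -c "
from h import *
go(642.4,2.9,100,3.0605)
print(arm.sense()['grasp_force'])"
```

```text
t 2.4 tcp [486.8 298.   12.7] [-3.1416 -0.      2.6108] F [ 0.1 -0.4 -0. ] w 47.6 -> shift [-0.2836 -0.1757 -0.0872] turn [-0.     -0.     -0.4497] j [ 0.49  0.53  1.61 -0.    1.01 -0.55]
0.0
```

The width is 47.6 mm with no force, which doesn't match a 52 mm block. I'll look.

```bash
python3 -c "
from h import *
a=arm.read_camera('wrist')['color']; b=arm.read_camera('top')['color'][150:290,50:220]
cv2.imwrite('pics/w2.png',np.hstack([a[:,:][:,100:480],cv2.resize(b,(420,346))[:, :][np.r_[0:346],:] if 0 else cv2.copyMakeBorder(cv2.resize(b,(420,346)),0,74,0,0,0)]))
s=arm.sense();print(s['gripper_width'],s['grasp_force'],s['time'])"
```

```text
0.039321556750673836 0.0 2.5
```

View pics/w2.png

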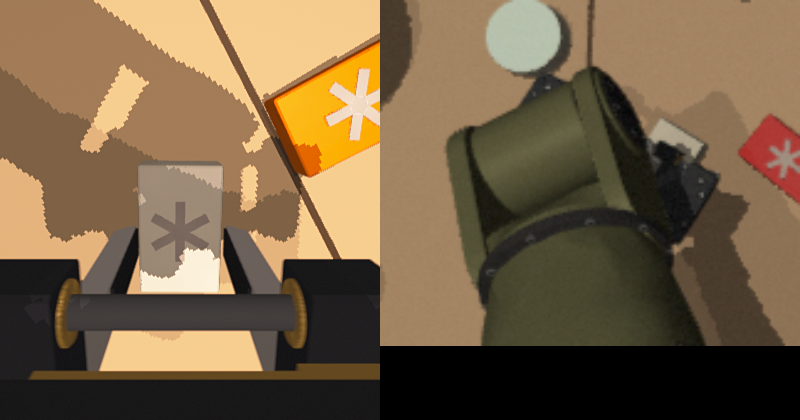

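```bash
python3 -c "
from h import *
c=arm.read_camera('wrist'); s=arm.sense(); print(s['gripper_width'],s['grasp_force'],s['ft_force'],s['time'])
c2=arm.read_camera('wrist'); s=arm.sense(); print(s['gripper_width'],s['grasp_force'],s['ft_force'],s['time'])
P=cloud(c2,c2['hand_eye'])*1000
im=c2['color']
print('fov',c2['vertical_fov'],c2['cx'],c2['cy']); print(c2['hand_eye'].round(4))
for v in range(150,300,10): print(v,[tuple(P[v,u].round(0).astype(int)) if np.isfinite(P[v,u,2]) else None for u in (225,245,260,280,300,315,335)])
cv2.imwrite('pics/w3.png',im)"
```

```text
0.0354497152068974 0.0 [-0.68915985  0.1623248  -0.66116207] 2.55
0.03361241173891606 0.0 [ 0.35599983 -0.18940713  0.30179451] 2.6
fov 64.44086016668223 280.5007324582618 200.22296626904296
[[-0.0018 -0.9729 -0.2311  0.0665]
 [ 1.     -0.0013 -0.0022  0.0015]
 [ 0.0019 -0.2311  0.9729 -0.2109]
 [ 0.      0.      0.      1.    ]]
150 [(np.int64(48), np.int64(-36), np.int64(13)), (np.int64(48), np.int64(-23), np.int64(14)), (np.int64(48), np.int64(-13), np.int64(13)), (np.int64(48), np.int64(1), np.int64(12)), (np.int64(48), np.int64(14), np.int64(12)), (np.int64(48), np.int64(24), np.int64(14)), (np.int64(48), np.int64(37), np.int64(14))]
160 [(np.int64(41), np.int64(-36), np.int64(12)), (np.int64(41), np.int64(-23), np.int64(14)), (np.int64(41), np.int64(-13), np.int64(14)), (np.int64(41), np.int64(1), np.int64(12)), (np.int64(41), np.int64(14), np.int64(12)), (np.int64(41), np.int64(24), np.int64(12)), (np.int64(41), np.int64(37), np.int64(12))]
170 [(np.int64(34), np.int64(-36), np.int64(13)), (np.int64(38), np.int64(-20), np.int64(-13)), (np.int64(38), np.int64(-11), np.int64(-14
[... 3331 characters left out ...]
, (np.int64(10), np.int64(22), np.int64(-90))]
280 [(np.int64(9), np.int64(-19), np.int64(-97)), (np.int64(-33), np.int64(-22), np.int64(-14)), (np.int64(-33), np.int64(-12), np.int64(-13)), (np.int64(-33), np.int64(1), np.int64(-13)), (np.int64(-33), np.int64(14), np.int64(-14)), (np.int64(-33), np.int64(23), np.int64(-14)), (np.int64(10), np.int64(21), np.int64(-99))]
290 [(np.int64(10), np.int64(-18), np.int64(-106)), (np.int64(-40), np.int64(-22), np.int64(-14)), (np.int64(-41), np.int64(-12), np.int64(-12)), (np.int64(-40), np.int64(1), np.int64(-13)), (np.int64(-41), np.int64(14), np.int64(-12)), (np.int64(-40), np.int64(23), np.int64(-13)), (np.int64(8), np.int64(20), np.int64(-104))]
```

View pics/w3.png

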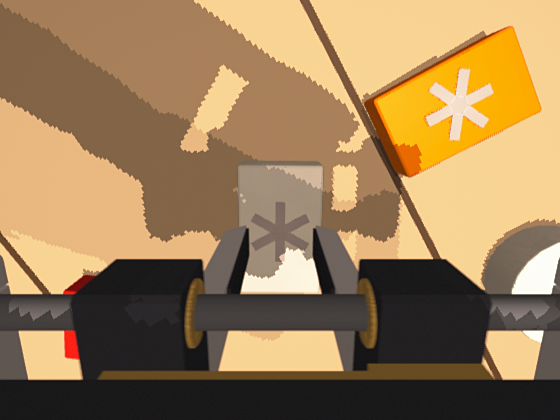

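The wrist depth shows the table 13 mm below the reported TCP. The visible fingers seem to end about 36 mm behind the TCP, above the mould, and they closed on air. I'll measure the real tips.

```bash
python3 -c "
from h import *
print(arm.tcp_to_grasp)
c=arm.read_camera('wrist'); s=arm.sense(); print(s['gripper_width'],s['grasp_force'],s['tcp_pos'])
P=cloud(c,c['hand_eye'])*1000; x,y,z=P[...,0],P[...,1],P[...,2]
m=(abs(x)<14)&(abs(y)<45)&(z<-16)
for sg in(-1,1):
    q=P[m&(y*sg>0)&(z>-75)]; q=q[np.argsort(-q[:,2])]; print(len(q)); print(q[:12].round(1))
    for a in range(-75,-15,5):
        k=q[(q[:,2]>a)&(q[:,2]<=a+5)]
        if len(k): print(a,len(k),k.min(0).round(1),k.max(0).round(1))
c=arm.read_camera('scene'); P=cloud(c,c['world_from_camera']); np.save('Ps.npy',P)
f=210/np.tan(np.radians(c['vertical_fov'])/2); W=np.asarray(c['world_from_camera'])
p=W[:3,:3].T@(np.array([.4868,.298,.03])-W[:3,3]); u=int(c['cx']+f*p[0]/p[2]); v=int(c['cy']+f*p[1]/p[2]); print(u,v)
cv2.imwrite('pics/s2.png',cv2.resize(c['color'][v-70:v+40,u-70:u+70],None,fx=5,fy=5,interpolation=cv2.INTER_CUBIC))"
```

```text
0.0188
0.033456988825671684 0.0 [0.48677405 0.29802628 0.01276284]
995
[[  7.6 -16.8 -30.8]
 [ -8.4 -16.  -31.6]
 [  7.9 -16.1 -31.9]
 [  9.2 -17.8 -32. ]
 [ -7.  -15.9 -32.1]
 [ -6.3 -15.8 -32.3]
 [ -7.4 -15.9 -32.5]
 [  9.4 -18.3 -32.6]
 [  9.4 -18.8 -32.8]
 [  7.7 -16.6 -32.9]
 [  7.8 -17.1 -33.1]
 [  9.6 -19.3 -33.3]]
-75 167 [ -7.8 -27.7 -75. ] [ 10.  -15.6 -70.1]
-70 147 [ -7.8 -28.  -70. ] [ 10.2 -15.7 -65.1]
-65 143 [ -7.9 -27.7 -65. ] [  9.9 -15.7 -60. ]
-60 125 [ -8.1 -27.6 -60. ] [ 10.1 -15.7 -55.1]
-55 112 [ -7.1 -27.6 -55. ] [  9.8 -15.7 -50.1]
-50 104 [ -8.3 -27.5 -50. ] [ 10.  -15.8 -45.2]
-45 102 [ -8.2 -27.6 -44.9] [  9.9 -15.7 -40. ]
-40 75 [ -8.  -26.2 -39.9] [  9.8 -15.7 -35.1]
-35 20 [ -8.4 -19.7 -34.9] [  9.6 -15.8 -30.8]
990
[[ -3.1  16.7 -16. ]
 [  7.7  18.3 -31.2]
 [ -7.8  18.  -31.6]
 [ -8.4  18.  -31.9]
 [ -6.5  17.9 -31.9]
 [  9.2  21.  -32.2]
 [  8.1  18.7 -32.5]
 [ -6.8  17.9 -32.5]
 [  9.3  21.5 -32.6]
 [  7.6  18.7 -32.9]
 [  9.4  19.8 -32.9]
 [  7.7  19.2 -33.1]]
-75 162 [ -8.   17.9 -74.9] [  9.9  29.9 -70. ]
-70 149 [ -8.2  17.9 -70. ] [  9.8  29.8 -65. ]
-65 140 [ -7.8  17.9 -65. ] [  9.9  29.9 -60.1]
-60 116 [ -7.4  17.9 -60. ] [  9.9  29.9 -55.1]
-55 124 [ -8.5  17.9 -55. ] [  9.7  29.8 -50. ]
-50 96 [ -8.2  17.9 -50. ] [  9.7  29.8 -45.1]
-45 104 [ -8.2  17.9 -44.9] [  9.8  29.9 -40.2]
-40 79 [ -8.   17.8 -40. ] [  9.7  28.3 -35.1]
-35 19 [ -8.4  17.9 -34.7] [  9.8  22.5 -31.2]
-20 1 [ -3.1  16.7 -16. ] [ -3.1  16.7 -16. ]
353 193
```

View pics/s2.png

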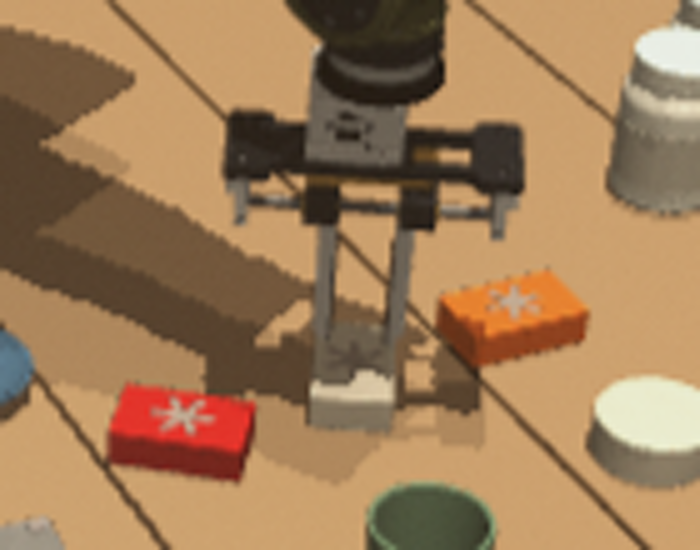

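The real fingertips end 31 mm short of the reported TCP. The wrist depth shows this, the scene crop shows the fingers ending above the mould (top at about (350,330) in the crop), and there was no contact on closing. So tip height = reported z + 31 mm. I'll open, go down in steps while watching force, and aim for tips at 12 mm (reported z of about -19 mm).

Request:
arm_command:
  xyz:
    - [0,0,0]
    - [0,0,0]
    - [0,0,0]
    - [0,0,0]
    - [0,0,0]
  rotation:
    - [0,0,0]
    - [0,0,0]
    - [0,0,0]
    - [0,0,0]
    - [0,0,0]
  claw: [-0.7,-0.7,-0.7,-0.7,-0.7]

```text
time: 3.32
tcp_pos: [0.4868, 0.298, 0.0127]
tcp_rot: [3.142, 0.0, 2.611]
ft_force: [0.3, -0.6, 0.3]
gripper_width: 0.0786
grasp_force: 0.0
```

Request:
arm_command:
  xyz:
    - [0,0,0.006]
    - [0,0,0.012]
    - [0,0,0.018]
    - [0,0,0.022]
    - [0,0,0.022]
  rotation:
    - [0,0,0]
    - [0,0,0]
    - [0,0,0]
    - [0,0,0]
    - [0,0,0]
  claw: [-0.7,-0.7,-0.7,-0.7,-0.7]

```text
time: 3.95
tcp_pos: [0.4866, 0.2979, -0.0096]
tcp_rot: [-3.141, -0.0, 2.611]
ft_force: [-0.8, 0.5, 0.4]
gripper_width: 0.0801
grasp_force: 0.0
```

```bash
python3 -c "
from h import *
go(487,298,-19,2.611)
c=arm.read_camera('wrist')
P=cloud(c,c['hand_eye'])*1000; x,y,z=P[...,0],P[...,1],P[...,2]
for sg in(-1,1):
    m=(abs(x)<10)&(y*sg>26)&(y*sg<60)&(z>-80)&(z<0)
    q=P[m]; print(sg,len(q),np.sort(q[:,2])[-5:].round(1), q[:,1].min(),q[:,1].max())
m=(abs(y)<26)&(abs(x)<60)&(abs(z+22-2-0)<60)
print('mould top z',np.median(z[m&(abs(y)<10)&(x>15)&(x<30)]))"
```

```text
t 3.95 tcp [486.6 297.9  -9.6] [-3.1410e+00 -3.0000e-04  2.6108e+00] F [-0.8  0.5  0.4] w 80.1 -> shift [-0.0003  0.0003  0.0094] turn [-0.0006 -0.0003 -0.0002] j [ 0.49  0.56  1.62 -0.    0.97 -0.55]
-1 2705 [-8.  -8.  -8.  -7.9 -7.8] -59.99448949167631 -28.762025357285296
1 2744 [-7.8 -7.8 -7.7 -7.7 -7.5] 26.001497411090632 59.93844174009844
mould top z -35.62140027370318
```

Request:
arm_command:
  xyz:
    - [0,0,0.004]
    - [0,0,0.008]
    - [0,0,0.0095]
    - [0,0,0.0095]
  rotation:
    - [0,0,0]
    - [0,0,0]
    - [0,0,0]
    - [0,0,0]
  claw: [-0.7,-0.7,-0.6,-0.4]

```text
time: 4.5
tcp_pos: [0.4867, 0.298, -0.0189]
tcp_rot: [-3.141, -0.0, 2.611]
ft_force: [0.9, 0.3, -0.5]
gripper_width: 0.0686
grasp_force: 0.0
```

Request:
arm_command:
  xyz:
    - [0,0,0]
    - [0,0,0]
    - [0,0,0]
    - [0,0,0]
    - [0,0,0]
  rotation:
    - [0,0,0]
    - [0,0,0]
    - [0,0,0]
    - [0,0,0]
    - [0,0,0]
  claw: [-0.3,-0.2,-0.1,0,0.1]

```text
time: 5.12
tcp_pos: [0.4867, 0.298, -0.0187]
tcp_rot: [-3.141, -0.0, 2.611]
ft_force: [-0.3, -0.8, 1.4]
gripper_width: 0.0516
grasp_force: 30.0
```

Request:
arm_command:
  xyz:
    - [0,0,0]
    - [0,0,0]
    - [0,0,0]
  rotation:
    - [0,0,0]
    - [0,0,0]
    - [0,0,0]
  claw: [0.3,0.5,0.5]

```text
time: 5.5
tcp_pos: [0.4868, 0.298, -0.0187]
tcp_rot: [-3.141, -0.0, 2.611]
ft_force: [-2.0, -1.8, 3.4]
gripper_width: 0.0516
grasp_force: 30.0
```

Gripped: 51.6 mm at 30 N. Next I'll lift and carry.

Request:
arm_command:
  xyz:
    - [0,0,-0.01]
    - [0,0,-0.03]
    - [0,0,-0.05]
    - [0,0,-0.07]
    - [0,0,-0.08]
  rotation:
    - [0,0,0]
    - [0,0,0]
    - [0,0,0]
    - [0,0,0]
    - [0,0,0]
  claw: [0.5,0.5,0.5,0.5,0.5]

```text
time: 6.12
tcp_pos: [0.4871, 0.2983, 0.0626]
tcp_rot: [3.14, 0.001, 2.611]
ft_force: [0.1, 0.0, -1.9]
gripper_width: 0.0515
grasp_force: 30.0
```

```bash
python3 -c "
from h import *
go(642.4,2.9,60,3.0605)"
```

```text
t 6.12 tcp [487.1 298.3  62.6] [3.1402e+00 8.0000e-04 2.6108e+00] F [ 0.1  0.  -1.9] w 51.5 -> shift [-0.2834 -0.1762  0.0026] turn [ 0.0012  0.0011 -0.4497] j [ 0.49  0.46  1.58  0.    1.11 -0.55]
```

Request:
arm_command:
  xyz:
    - [-0.02,-0.0125,0]
    - [-0.055,-0.034,0]
    - [-0.09,-0.056,0]
    - [-0.12,-0.075,0]
    - [-0.15,-0.093,0]
  rotation:
    - [0,0,0]
    - [0,0,0]
    - [0,0,0]
    - [0,0,0]
    - [0,0,0]
  claw: [0.5,0.5,0.5,0.5,0.5]

```text
time: 6.75
tcp_pos: [0.5693, 0.1408, 0.061]
tcp_rot: [-3.141, -0.0, 2.611]
ft_force: [-0.1, 0.5, -1.9]
gripper_width: 0.0517
grasp_force: 30.0
```

Request:
arm_command:
  xyz:
    - [-0.035,-0.022,0]
    - [-0.07,-0.044,0]
    - [-0.105,-0.065,0]
    - [-0.125,-0.078,0]
    - [-0.1334,-0.0832,0.002]
  rotation:
    - [0,0,-0.09]
    - [0,0,-0.19]
    - [0,0,-0.3]
    - [0,0,-0.4]
    - [0,0,-0.45]
  claw: [0.5,0.5,0.5,0.5,0.5]

```text
time: 7.38
tcp_pos: [0.6423, 0.0012, 0.0589]
tcp_rot: [-3.142, -0.0, 3.062]
ft_force: [0.9, 0.5, -2.9]
gripper_width: 0.0516
grasp_force: 30.0
```

Request:
arm_command:
  xyz:
    - [0,0,0]
    - [0,0,0]
  rotation:
    - [0,0,0]
    - [0,0,0]
  claw: [0.5,0.5]

```text
time: 7.62
tcp_pos: [0.6417, 0.0032, 0.0591]
tcp_rot: [3.141, -0.0, 3.06]
ft_force: [-0.2, -0.2, -2.1]
gripper_width: 0.0519
grasp_force: 30.0
```

```bash
python3 -c "
from h import *
go(642.4,2.9,60,3.0605)
s=arm.sense(); c=arm.read_camera('wrist'); np.savez('w4.npz',**c,rot=s['tcp_rot'],pos=s['tcp_pos'])
cv2.imwrite('pics/w4.png',c['color'])"
```

```text
t 7.62 tcp [641.7   3.2  59.1] [ 3.1415e+00 -4.0000e-04  3.0600e+00] F [-0.2 -0.2 -2.1] w 51.9 -> shift [-0.0007 -0.0002 -0.0009] turn [ 0.0001 -0.0004 -0.0005] j [-0.05  0.61  1.35  0.    1.18 -1.54]
```

View pics/w4.png

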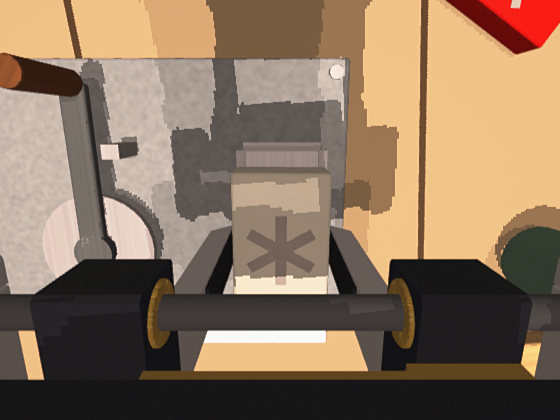

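The wrist view shows the mould held level (u 233–330, v 170–295). The pocket's -x end wall is just ahead at (282,155), the base edges are at v=58 and u=348, and the handle is at (10,68). Next I'll compare mould and jig in this one camera.

```bash
python3 - <<'E'
from h import *
c=dict(np.load('w4.npz')); s=c
T=np.eye(4); T[:3,:3]=Ro.from_euler('xyz',c['rot']).as_matrix(); T[:3,3]=c['pos']; T=T@c['hand_eye']
P=cloud(c,T)*1000; Z=np.nan_to_num(P[...,2])
u,v=np.meshgrid(range(560),range(420))
m=(u>220)&(u<345)&(v>160)&(v<298)&(Z>90)&(Z<125)
print('mould z',np.percentile(Z[m],[5,50,95]))
zt=np.median(Z[m]); m&=abs(Z-zt)<5
m=cv2.morphologyEx(m.astype(np.uint8),cv2.MORPH_OPEN,np.ones((5,5)))>0
q=P[m][:,:2]; r=cv2.minAreaRect(q.astype(np.float32)); print('mould rect (cut off at rear)',r)
a=np.radians(-4.65); J=np.array([[np.cos(a),-np.sin(a)],[np.sin(a),np.cos(a)]])
# tilt of top plane
A=np.c_[q,np.ones(len(q))]; print('tilt',np.linalg.lstsq(A,P[m][:,2],rcond=None)[0][:2])
j=q@J; print('mould along jig axes: x',np.percentile(j[:,0],[.3,99.7]),'y',np.percentile(j[:,1],[1,99]))
# base edges via colour/height boundaries
b=(abs(Z-12)<5); g=P[...,:2]@J
hs=cv2.cvtColor(c['color'],cv2.COLOR_BGR2HSV)[...,1]
e=[]
for col in range(120,330,5):
    k=np.nonzero((Z[30:90,col]>6.5))[0]
    if len(k): e.append(g[30+k[0],col])
e=np.array(e); print('near edge jig x',np.median(e[:,0]),'slope',np.polyfit(e[:,1],e[:,0],1)[0])
e=[]
for row in range(65,215,5):
    k=np.nonzero((Z[row,320:375]>6.5))[0]
    if len(k): e.append(g[row,320+k[-1]])
e=np.array(e); print('left edge jig y',np.median(e[:,1]),'slope',np.polyfit(e[:,0],e[:,1],1)[0],e[:,1].round(1))
w=(u>200)&(u<350)&(v>130)&(v<172)&(Z>20)&(Z<30); 
if w.sum(): print('wall',w.sum(),np.percentile(g[w][:,0],[2,98]),np.percentile(g[w][:,1],[2,98]),np.median(Z[w]))
print('expected pocket in jig-rotated',np.array([642.4,2.9])@J,'tcp',c['pos'][:2]*1000@J)
E
```

```text
mould z [102.20321964 103.75631393 106.72394359]
mould rect (cut off at rear) ((634.7376098632812, 5.661088943481445), (65.8213119506836, 67.37319946289062), 84.67740631103516)
tilt [ 0.00373737 -0.00142531]
mould along jig axes: x [598.63626199 665.29161397] y [30.3041798  82.02487128]
near edge jig x 528.6811212161716 slope -0.006613506911123804
left edge jig y 106.13428720290341 slope -0.00044919077491382866 [106.2 106.1 106.6 105.7 105.7 106.  106.4 106.6 105.9 105.7 106.3 106.6
 106.  105.6 105.9 106.4 106.5 105.9 105.9 106.2 106.5 106.4 105.6 105.8
 106.2 106.7 105.7 106.1 105.9 106.2]
wall 793 [588.58407825 604.51635273] [24.31303567 89.26692165] 26.182339406934428
expected pocket in jig-rotated [640.05044884  54.96901798] tcp [639.32828178  55.1639176 ]
```

In the same camera, mould and pocket agree in y to 0.1 mm. The mould sits about 1.9 mm too far in +x, so I'll shift tool x by +1.8 mm and go down to just above the lips.

Request:
arm_command:
  xyz:
    - [0.0018,0,0.015]
    - [0.0018,0,0.03]
    - [0.0018,0,0.042]
    - [0.0018,0,0.046]
    - [0.0018,0,0.046]
  rotation:
    - [0,0,0]
    - [0,0,0]
    - [0,0,0]
    - [0,0,0]
    - [0,0,0]
  claw: [0.5,0.5,0.5,0.5,0.5]

```text
time: 8.3
tcp_pos: [0.6402, 0.0027, 0.013]
tcp_rot: [-3.142, -0.0, 3.061]
ft_force: [0.7, -0.7, -0.8]
gripper_width: 0.0518
grasp_force: 30.0
```

Request:
arm_command:
  xyz:
    - [0,0,0.003]
    - [0,0,0.006]
    - [0,0,0.009]
    - [0,0,0.012]
    - [0,0,0.012]
  rotation:
    - [0,0,0]
    - [0,0,0]
    - [0,0,0]
    - [0,0,0]
    - [0,0,0]
  claw: [0.5,0.5,0.5,0.5,0.5]

```text
time: 8.93
tcp_pos: [0.64, 0.0028, 0.0009]
tcp_rot: [-3.142, -0.001, 3.061]
ft_force: [0.2, -0.3, -1.9]
gripper_width: 0.0517
grasp_force: 30.0
```

Request:
arm_command:
  xyz:
    - [0,0,0.002]
    - [0,0,0.004]
    - [0,0,0.006]
    - [0,0,0.0065]
    - [0,0,0.0065]
  rotation:
    - [0,0,0]
    - [0,0,0]
    - [0,0,0]
    - [0,0,0]
    - [0,0,0]
  claw: [0.5,0.5,0.5,0.5,0.5]

```text
time: 9.55
tcp_pos: [0.6401, 0.0028, -0.0053]
tcp_rot: [3.142, -0.0, 3.061]
ft_force: [-0.4, 1.1, -2.3]
gripper_width: 0.0516
grasp_force: 30.0
```

Request:
arm_command:
  xyz:
    - [0,0,0.0005]
    - [0,0,0.001]
    - [0,0,0.001]
  rotation:
    - [0,0,0]
    - [0,0,0]
    - [0,0,0]
  claw: [0.5,0.5,0.5]

```text
time: 9.93
tcp_pos: [0.6401, 0.0027, -0.0063]
tcp_rot: [-3.142, -0.0, 3.061]
ft_force: [-0.4, 0.4, -1.8]
gripper_width: 0.0514
grasp_force: 30.0
```

Request:
arm_command:
  xyz:
    - [0,0,0.0004]
    - [0,0,0.0006]
    - [0,0,0.0006]
  rotation:
    - [0,0,0]
    - [0,0,0]
    - [0,0,0]
  claw: [0.5,0.5,0.5]

```text
time: 10.3
tcp_pos: [0.6402, 0.0028, -0.0066]
tcp_rot: [-3.142, 0.0, 3.061]
ft_force: [-0.1, 0.3, 0.3]
gripper_width: 0.0516
grasp_force: 30.0
```

The vertical force went from -2 N to about 0, so the mould rests on the floor. I'll release and retreat.

Request:
arm_command:
  xyz:
    - [0,0,0]
    - [0,0,0]
    - [0,0,0]
    - [0,0,0]
    - [0,0,0]
  rotation:
    - [0,0,0]
    - [0,0,0]
    - [0,0,0]
    - [0,0,0]
    - [0,0,0]
  claw: [-0.12,-0.2,-0.3,-0.45,-0.5]

```text
time: 10.92
tcp_pos: [0.6402, 0.0027, -0.0069]
tcp_rot: [-3.142, -0.0, 3.061]
ft_force: [0.3, -0.5, -0.6]
gripper_width: 0.0701
grasp_force: 0.0
```

Request:
arm_command:
  xyz:
    - [0,0,-0.005]
    - [0,0,-0.02]
    - [0,0,-0.05]
    - [0,0,-0.09]
    - [0,0,-0.12]
  rotation:
    - [0,0,0]
    - [0,0,0]
    - [0,0,0]
    - [0,0,0]
    - [0,0,0]
  claw: [-0.5,-0.5,-0.5,-0.5,-0.5]

```text
time: 11.55
tcp_pos: [0.6406, 0.0027, 0.1163]
tcp_rot: [3.142, 0.002, 3.061]
ft_force: [-0.0, 0.8, 0.5]
gripper_width: 0.0706
grasp_force: 0.0
```

```bash
cat > m.py <<'E'
from h import *
def wrist(tag):
    s=arm.sense(); c=arm.read_camera('wrist'); cv2.imwrite(f'pics/{tag}.png',c['color'])
    T=np.eye(4); T[:3,:3]=Ro.from_euler('xyz',s['tcp_rot']).as_matrix(); T[:3,3]=s['tcp_pos']; T=T@c['hand_eye']
    return c,T,cloud(c,T)*1000
E
python3 - <<'E'
from m import *
c,T,P=wrist('w5'); np.save('P5.npy',P); Z=np.nan_to_num(P[...,2])
hs=cv2.cvtColor(c['color'],cv2.COLOR_BGR2HSV)
m=((Z>30)&(Z<46)&(np.hypot(P[...,0]-640,P[...,1]-3)<60)).astype(np.uint8)
m=cv2.morphologyEx(m,cv2.MORPH_OPEN,np.ones((5,5))); n,l,st,_=cv2.connectedComponentsWithStats(m); k=1+st[1:,4].argmax(); m=l==k
q=P[m]; print(st[k],cv2.minAreaRect(q[:,:2].astype(np.float32)),'z',np.median(q[:,2]),'tilt',np.linalg.lstsq(np.c_[q[:,:2],np.ones(len(q))],q[:,2],rcond=None)[0][:2])
h=(Z>84)&(Z<100)&(np.hypot(P[...,0]-540,P[...,1]+129)<25)
if h.any(): print('handle',h.sum(),cv2.minEnclosingCircle(P[h][:,:2].astype(np.float32)),np.median(Z[h]))
go(540,-129,200,2.76)
E
```

```text
[ 251  150   60   93 5255] ((641.7862548828125, 3.28521728515625), (52.05635452270508, 84.41849517822266), 84.95883178710938) z 37.968800589796516 tilt [ 0.00177244 -0.00062085]
handle 702 ((539.7713623046875, -127.2831039428711), 9.47750473022461) 91.85529770564233
t 11.6 tcp [642.    2.7 120.4] [3.1414 0.0075 3.0608] F [-0.1  0.5  3.2] w 70.7 -> shift [ 0.0905 -0.1395 -0.0804] turn [0.0013 0.0074 0.3008] j [-0.05  0.54  1.3   0.    1.29 -1.54]
```

View pics/w5.png

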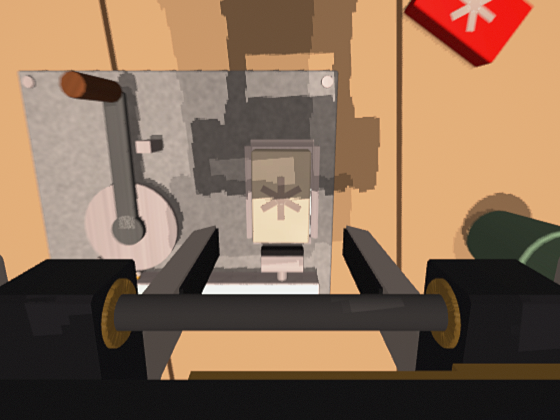

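The wrist view shows the mould seated in the pocket at (281,197). Its top is level at 38.0 mm (12+26), and its centre is within 1 mm of the pocket's. The handle top is at (75,82). Corrected for the camera's bias, I put the handle at (540.3, -128.7), and next go above it.

Request:
arm_command:
  xyz:
    - [0.02,-0.03,0]
    - [0.05,-0.075,0]
    - [0.075,-0.12,0]
    - [0.092,-0.139,0]
    - [0.092,-0.139,0]
  rotation:
    - [0,0,0.05]
    - [0,0,0.12]
    - [0,0,0.2]
    - [0,0,0.3]
    - [0,0,0.3]
  claw: [-0.5,-0.5,-0.5,-0.5,-0.5]

```text
time: 12.22
tcp_pos: [0.5368, -0.1294, 0.1143]
tcp_rot: [3.142, 0.001, 2.759]
ft_force: [0.9, 0.2, -0.0]
gripper_width: 0.0706
grasp_force: 0.0
```

```bash
python3 - <<'E'
from m import *
c,T,P=wrist('w6'); Z=np.nan_to_num(P[...,2])
h=(Z>86)&(Z<98)&(np.hypot(P[...,0]-540,P[...,1]+129)<25)
if h.any(): print('handle',h.sum(),cv2.minEnclosingCircle(P[h][:,:2].astype(np.float32)),np.median(Z[h]),P[h][:,:2].mean(0))
F=cloud(c,c['hand_eye'])*1000
for sg in(-1,1):
    q=F[(abs(F[...,0])<14)&(F[...,1]*sg>25)&(F[...,1]*sg<60)&(F[...,2]>-70)&(F[...,2]<-28)]
    if len(q): print(sg,len(q),abs(q[:,1]).min().round(1),q[:,0].min().round(1),q[:,0].max().round(1),q[:,2].max().round(1))
go(540.3,-128.7,24,2.76)
E
```

```text
handle 460 ((540.0391845703125, -127.67841339111328), 9.150568962097168) 91.79465494039337 [ 539.025911 -127.348829]
-1 1110 33.7 -8.7 9.9 -31.3
1 1115 35.8 -9.0 9.8 -30.9
t 12.28 tcp [ 537.5 -128.6  114.2] [3.1414e+00 1.4000e-03 2.7613e+00] F [-0.5 -0.5  0.8] w 70.4 -> shift [-0.0025  0.0009  0.0902] turn [0.0002 0.0014 0.0013] j [-0.3   0.36  1.58  0.    1.2  -1.49]
```

Request:
arm_command:
  xyz:
    - [-0.0025,0.0005,0.02]
    - [-0.0025,0.0005,0.045]
    - [-0.0025,0.0005,0.07]
    - [-0.0025,0.0005,0.086]
    - [-0.0025,0.0005,0.09]
  rotation:
    - [0,0,0]
    - [0,0,0]
    - [0,0,0]
    - [0,0,0]
    - [0,0,0]
  claw: [-0.5,-0.5,-0.5,-0.5,-0.5]

```text
time: 12.9
tcp_pos: [0.5399, -0.1283, 0.0226]
tcp_rot: [-3.142, -0.001, 2.762]
ft_force: [-0.6, -0.3, -0.1]
gripper_width: 0.0701
grasp_force: 0.0
```

Request:
arm_command:
  xyz:
    - [0,0,0]
    - [0,0,0]
    - [0,0,0]
    - [0,0,0]
    - [0,0,0]
  rotation:
    - [0,0,0]
    - [0,0,0]
    - [0,0,0]
    - [0,0,0]
    - [0,0,0]
  claw: [0,0.3,0.4,0.5,0.6]

```text
time: 13.52
tcp_pos: [0.5398, -0.1289, 0.0233]
tcp_rot: [-3.142, 0.0, 2.761]
ft_force: [-0.6, -0.1, -0.5]
gripper_width: 0.024
grasp_force: 0.0
```

Request:
arm_command:
  xyz:
    - [0,0,0]
    - [0,0,0]
    - [0,0,0]
    - [0,0,0]
  rotation:
    - [0,0,0]
    - [0,0,0]
    - [0,0,0]
    - [0,0,0]
  claw: [0.7,0.8,1,1]

```text
time: 14.02
tcp_pos: [0.5398, -0.1286, 0.0232]
tcp_rot: [3.141, 0.0, 2.761]
ft_force: [0.6, 3.7, 0.8]
gripper_width: 0.0177
grasp_force: 30.0
```

The handle is held (17.7 mm, 30 N). Since the tool turns with the lever, each click is the same move in tool axes.

```bash
python3 - <<'E'
from h import *
C=np.array([659.4,-138.3]); R=Ro.from_euler("xyz",[np.pi,0,2.761])
p=lambda t:np.r_[C-120*np.array([np.cos(t-.081),np.sin(t-.081)]),0]
for t in (.03,.06,.09,.12,.15): print(t,R.inv().apply(p(t)-p(0)).round(1))
for n in range(5): print(n,p(.15*n)[:2].round(1))
E
```

```text
0.03 [-1.1 -3.4 -0. ]
0.06 [-2.3 -6.8 -0. ]
0.09 [ -3.6 -10.2  -0. ]
0.12 [ -5.1 -13.5  -0. ]
0.15 [ -6.6 -16.7  -0. ]
0 [ 539.8 -128.6]
1 [ 539.7 -146.6]
2 [ 542.3 -164.4]
3 [ 547.5 -181.6]
4 [ 555.2 -197.8]
```

Request:
arm_command:
  xyz:
    - [-0.0011,-0.0034,0]
    - [-0.0023,-0.0068,0]
    - [-0.0036,-0.0102,0]
    - [-0.0051,-0.0135,0]
    - [-0.0066,-0.0167,0]
  rotation:
    - [0,0,-0.03]
    - [0,0,-0.06]
    - [0,0,-0.09]
    - [0,0,-0.12]
    - [0,0,-0.15]
  claw: [1,1,1,1,1]

```text
time: 14.65
tcp_pos: [0.5398, -0.1467, 0.0232]
tcp_rot: [3.141, 0.0, 2.912]
ft_force: [1.2, 4.1, 1.0]
gripper_width: 0.0178
grasp_force: 30.0
```

Request:
arm_command:
  xyz:
    - [0,0,0]
    - [0,0,0]
  rotation:
    - [0,0,0]
    - [0,0,0]
  claw: [1,1]

```text
time: 14.9
tcp_pos: [0.5398, -0.1466, 0.0232]
tcp_rot: [3.141, 0.0, 2.911]
ft_force: [1.6, 4.8, 1.6]
gripper_width: 0.0174
grasp_force: 30.0
```

First click is at (539.8, -146.6), as computed, with a spring force of about 5 N. I'll do two more of the same.

Request:
arm_command:
  xyz:
    - [-0.0011,-0.0034,0]
    - [-0.0023,-0.0068,0]
    - [-0.0036,-0.0102,0]
    - [-0.0051,-0.0135,0]
    - [-0.0066,-0.0167,0]
  rotation:
    - [0,0,-0.03]
    - [0,0,-0.06]
    - [0,0,-0.09]
    - [0,0,-0.12]
    - [0,0,-0.15]
  claw: [1,1,1,1,1]

```text
time: 15.52
tcp_pos: [0.5424, -0.1643, 0.0232]
tcp_rot: [3.141, 0.0, 3.062]
ft_force: [1.8, 6.0, 1.2]
gripper_width: 0.0174
grasp_force: 30.0
```

Request:
arm_command:
  xyz:
    - [-0.0011,-0.0034,0]
    - [-0.0023,-0.0068,0]
    - [-0.0036,-0.0102,0]
    - [-0.0051,-0.0135,0]
    - [-0.0066,-0.0167,0]
  rotation:
    - [0,0,-0.03]
    - [0,0,-0.06]
    - [0,0,-0.09]
    - [0,0,-0.12]
    - [0,0,-0.15]
  claw: [1,1,1,1,1]

```text
time: 16.15
tcp_pos: [0.5476, -0.1814, 0.0232]
tcp_rot: [3.141, -0.0, -3.072]
ft_force: [0.7, 5.9, 2.6]
gripper_width: 0.0174
grasp_force: 30.0
```

```bash
python3 - <<'E'
from m import *
go(555.2,-197.8,23.2,3.361)
c=arm.read_camera('top'); c5=c['color']; P=cloud(c,c['world_from_camera'])*1000
np.save('Pt.npy',P)
E
```

```text
t 16.15 tcp [ 547.6 -181.4   23.2] [ 3.141  -0.     -3.0716] F [0.7 5.9 2.6] w 17.4 -> shift [-0.0065 -0.0169 -0.    ] turn [ 0.0006  0.     -0.1495] j [-0.38  0.52  1.58  0.    1.04 -2.02]
```

Third click on track at (547.6, -181.4). Now the fourth, then a check.

Request:
arm_command:
  xyz:
    - [-0.0011,-0.0034,0]
    - [-0.0023,-0.0068,0]
    - [-0.0036,-0.0102,0]
    - [-0.0051,-0.0135,0]
    - [-0.0066,-0.0167,0]
  rotation:
    - [0,0,-0.03]
    - [0,0,-0.06]
    - [0,0,-0.09]
    - [0,0,-0.12]
    - [0,0,-0.15]
  claw: [1,1,1,1,1]

```text
time: 16.82
tcp_pos: [0.5553, -0.1975, 0.0232]
tcp_rot: [3.141, -0.0, -2.922]
ft_force: [0.3, 7.4, 2.7]
gripper_width: 0.0172
grasp_force: 30.0
```

Request:
arm_command:
  xyz:
    - [0,0,0]
    - [0,0,0]
  rotation:
    - [0,0,0]
    - [0,0,0]
  claw: [1,1]

```text
time: 17.08
tcp_pos: [0.5552, -0.1974, 0.0232]
tcp_rot: [3.141, -0.0, -2.923]
ft_force: [0.7, 7.4, 2.6]
gripper_width: 0.0177
grasp_force: 30.0
```

```bash
python3 - <<'E'
from m import *
go(555.2,-197.8,23.2,3.361)
c=arm.read_camera('top'); im=c['color']; P=cloud(c,c['world_from_camera'])*1000; Z=np.nan_to_num(P[...,2])
w,Tw,Pw=wrist('w7')
m=np.zeros(Z.shape,bool); m[130:190,262:305]=1; m&=(Z>33)&(Z<43)
m=cv2.morphologyEx(m.astype(np.uint8),cv2.MORPH_OPEN,np.ones((3,3)))
n,l,st,_=cv2.connectedComponentsWithStats(m); k=1+st[1:,4].argmax(); q=P[l==k]; print('mould',st[k],cv2.minAreaRect(q[:,:2].astype(np.float32)),np.median(q[:,2]))
# arm direction (z~39) in top view
a=(Z>34)&(Z<44)&(np.hypot(P[...,0]-660,P[...,1]+139)<110)&(P[...,1]<-100)&(P[...,0]<640)
q=P[a][:,:2]; print(len(q),'arm angle',[round(float(np.median(np.arctan2(659.8-0-q[:,0],0)*0+np.arctan2(-138.5-q[:,1],659.8-q[:,0]))),3)],'expect',.6-.081)
t=cv2.resize(im[100:225,240:395],None,fx=3.0,fy=3.0,interpolation=cv2.INTER_CUBIC)
b=cv2.resize(w['color'],(335,251)); o=np.zeros((375,800,3),np.uint8); o[:,:465]=t; o[:251,465:]=b
cv2.imwrite('pics/end.png',o)
E
```

```text
t 17.07 tcp [ 555.2 -197.4   23.2] [ 3.1408e+00 -1.0000e-04 -2.9226e+00] F [0.7 7.4 2.6] w 17.7 -> shift [ 0.0001 -0.0004 -0.    ] turn [ 0.0008 -0.0001 -0.0004] j [-0.4   0.55  1.55  0.    1.05 -2.19]
mould [271 133  24  43 816] ((648.7232666015625, 0.5172920227050781), (51.80704879760742, 106.17354583740234), 85.40538787841797) 37.8191579489573
223 arm angle [0.469] expect 0.519
```

View pics/end.png

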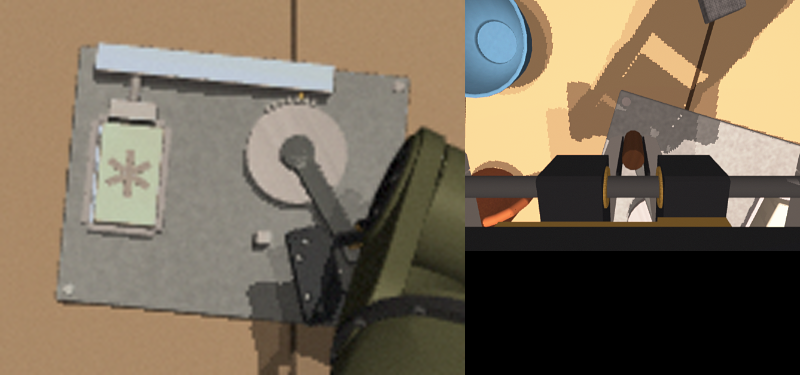

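The final view shows the jaw against the mould's +x end at (133,112) in the left panel. The mould is flat in the pocket (top 37.8 mm), and the fingers hold the handle at (632,150). The handle moved a 70.5 mm chord, which gives 0.596 rad, the fourth notch. The bystanders are untouched, so I'm handing in.

```bash
python3 -c "
from workcell import arm
print(arm.finish_job())"
```

```text
the job is handed in; nothing more can be done
None
```

I handed the job in at about 17 s: the mould lies flat in the pocket, carved face up and released, and the gripper is holding the lever at the fourth click (about 0.60 rad) with the jaw against the mould.

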